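Change over the sample trays

ROBOT

A 6-joint arm with a two-finger parallel gripper is mounted at the origin on a cart in front of the work surface, level with it; the furniture and walls round the work are solid. World frame = base frame: x ahead of the robot, y to its left, z up, the work surface at z = 0. Lengths are in mm, angles in degrees, forces in N, time in s.
With the tool pointing down it reaches from about 300 to 875 mm from the base axis. Payload 4.2 kg.
Tool frame: the origin (TCP) lies between the finger pads; the fingertips stand 8 mm ahead of it and the grasp point (between the pads) lies 11 mm behind it; z points along the fingers, y is the line along which they close (so a half turn about z gives the same grasp; the last joint's range is limited). The gripper opens to 85 mm and grips with 20 to 120 N. Pads are 22 mm wide; open, the fingers measure 114 mm over their backs; the gripper's body (76 mm by 85 mm) begins 54 mm behind the grasp point. The pads swing forward as they close: fully open they stand 13 mm farther back than shut.
Start: joints at [-66.291, 18.312, 89.639, -0, 72.044, -1.146], TCP at [241.689, -521.754, 239.338] pointing down, gripper open.
Joint ranges: [-177.97, 177.97], [-48.28, 115.42], [12.27, 149.76], [-77.06, 257.06], [2.81, 150.46], [-146.56, 146.56]. Speed limits (degrees/s): [147.25, 147.25, 180, 180, 180, 180].

INTERFACE

Orientations are given as a 3x3 rotation matrix whose columns are the frame's x, y, z axes.
In Python, from rig import * gives the robot as it stands. The module is installed in compiled form; this text tells all that it offers. Calls block until the motion is done:
- move_pose(position, orientation): joint-space move of the TCP to a pose.
- move_l(position, rotation=None, vel=150, f_stop=None): straight line of the TCP; rotation=None keeps the orientation; vel is the mean speed in mm/s. With f_stop (N) it stops when the force on the tool has changed by that much, and returns True; else False.
- set_joints(angles): joint-space move.
- gripper_open() and grasp(): open the fingers fully, or close them until they stop; the grip force is fixed at half the most.
- wait(seconds).
- inverse_kinematics(position, orientation): joint angles nearest the present ones, or None.
- snapshot(name): name is "scene" or "top" or "wrist"; returns the picture (400x640x3 uint8, red, green, blue); there is no depth.
- camera_model(name): a dict with "intrinsics" (3x3 intrinsics, pixels), "extrinsics" (4x4, takes a point from camera to world coordinates). Camera axes: x right, y down, z forward; pixel columns grow to the right and rows downward; lengths in mm; the calibration is good to about 2 mm. A picture is of the moment at which its call begins: read the wrist's pose just before it. camera_model takes no time and is no camera call; for the wrist camera it gives the pose at the moment of the call.
A pose or a line that the arm cannot do raises PlanningError and nothing moves.
- sign_off(): hands the job in; it is judged then, once.
Readings, each from a call of its own:
- get_time(): time.
- get_joint_pos(): joint angles.
- get_joint_vel(): joint speeds.
- get_joint_torque(): joint torques, N m.
- get_tcp_pos(): TCP position.
- get_tool_rot(): TCP orientation.
- get_ft_force(): force on the tool from outside, world axes, zero at the start.
- get_ft_torque(): the same for the moment, N m.
- get_opening(): finger opening in mm.
- get_grasp_force(): force on a finger pad.
Only numpy, scipy, OpenCV 4.12 (cv2) and the standard library are available. Lean on these libraries where they do the work, as an engineer would, in place of code of your own. Each camera call takes 0.05 s, during which the arm holds its last target. There are 200 camera calls.

TASK

Two identical trays slide on rails in low docks: one stands empty and has been left part-way out, the other is home with a white-capped bottle standing in it. First push the empty tray fully home with the fingertips, then hook a fingertip behind the front lip of the bottle's tray and draw it gently out along its rails to its stop; the two trays must never be out at the same time. Pinch and lift nothing, leave the bottle standing untouched in its tray, and do not disturb the things standing about.

Things in the scene. Friction and masses are not known exactly. Their poses are not given: they have to be found in the camera images.
- dock_a: Dock of the tray with the bottle: grey base plate with two aluminium side rails and a low back wall, 150 x 136 mm on plan, 41 mm high, fixed. Origin: centre of its underside, on the worktop. Its +x points from the open front to the back wall, +z up; its tray slides out along -x. The rails' tops and the tray's sides are 32 to 35 mm high.
- dock_b: Dock of the empty tray: grey base plate with two aluminium side rails and a low back wall, 150 x 136 mm on plan, 41 mm high, fixed. Origin: centre of its underside, on the worktop. Its +x points from the open front to the back wall, +z up; its tray slides out along -x. The rails' tops and the tray's sides are 32 to 35 mm high.
- tray_a (a joint): Slide of the bottle's tray (m): 0 = fully home in its dock, 0.08 = drawn out to its stop. Friction 2.5 N plus light damping; it stays where it is left.
- tray_b (a joint): Slide of the empty tray (m): 0 = fully home in its dock, 0.08 = drawn out to its stop. Friction 2.5 N plus light damping; it stays where it is left. At the start it is 0.035 to 0.055 out.
- lip_a (a point): Middle of the bottle's tray's front lip, 48 mm above the worktop, moving with the tray; axes as its dock; 80 mm in front of (-x of) the dock's centre when home. The lip is an upright wall 114 mm wide, 8 mm thick (4 mm either side of this point along x), its front half 40 mm high. Behind it: an empty pocket for a fingertip, 60 mm long, 108 mm wide, floor 16 mm above the worktop, then a 25 mm high divider.
- lip_b (a point): Middle of the empty tray's front lip, 48 mm above the worktop, moving with the tray; axes as its dock; 80 mm in front of (-x of) the dock's centre when home. The lip is an upright wall 114 mm wide, 8 mm thick (4 mm either side of this point along x), its front half 40 mm high. Behind it: an empty pocket for a fingertip, 60 mm long, 108 mm wide, floor 16 mm above the worktop, then a 25 mm high divider.
- bottle: Round white-capped bottle, 66 mm across, 106 mm high, loose, standing in the rear of the bottle's tray with its top about 122 mm above the worktop and its centre about 106 mm behind the lip; its front comes to about 70 mm behind the lip. Origin: centre of its underside, z up.
- timer: Bystander: white bench timer, 60 x 64 x 19 mm, lying at the front left of the worktop. Origin: centre of its underside.
- marker: Bystander: black and white marker pen, 137 x 11 x 12 mm, lying near the front. Origin: centre of its underside.
- tape: Bystander: roll of yellow tape lying flat between the two docks, 68 mm across, 19 mm high. Origin: centre of its underside.
- spare_bottle: Bystander: second white-capped bottle, 66 mm across, 102 mm high, standing near the front of the worktop. Origin: centre of its underside.
- film: Bystander: roll of film, 60 mm across, 51 mm high, standing near the front. Origin: centre of its underside.
There are look-alikes about, which are no part of the job. What is shaped like the dock_a but red is not meant.

How it is judged (in metres and radians):
On the way, in this order (a step that is already met when the one before it is completed fails the run):
1. the empty tray is pushed fully home while the bottle's tray is still home (value of joint tray_b below 0.005 m and value of joint tray_a below 0.02 m), for 0.2 s.
2. the bottle's tray is drawn out to its stop (value of joint tray_a above 0.074 m and value of joint tray_b below 0.008 m), for 0.2 s.
At the end, for the whole second after the job is handed in: The bottle's tray is within 6 mm of its outer stop, the empty tray within 8 mm of home (within 5 mm when pushed), and the bottle stands still and upright in its place in the tray (all of step 2 and linear speed of bottle below 0.01 m/s and x of bottle in the frame of lip_a between 0.085 and 0.125 m and y of bottle in the frame of lip_a between -0.05 and 0.05 m and angle between bottle's own z axis and vertical below 0.1 rad); the robot touches nothing.
It fails at once if both trays out by more than 20 mm at the same time (value of joint each of tray_a, tray_b above 0.02 m).
It fails at once if the bottle is touched by the robot, tipped or lifted (contact force between any of the fingers, the arm and bottle above 1 N or angle between bottle's own z axis and vertical above 0.3 rad or height (world z) of bottle above 0.035 m).
It fails at once if a lip is pinched between the fingers (pressed in front and behind at once) ((contact force between the fingers and tray_a_c6 above 2 N and contact force between the fingers and tray_a_c5 above 2 N) or (contact force between the fingers and tray_b_c6 above 2 N and contact force between the fingers and tray_b_c5 above 2 N)).
It fails at once if the bottle's tray is jerked (faster than 0.5 m/s) (velocity of joint tray_a above 0.5 m/s).
It fails at once if a bystander is moved by more than 20 mm (distance of any of timer, marker, tape, spare_bottle, film from where it was at the start of the episode above 0.02 m).
It also fails if it takes over 48 s, if anything falls off the work surface, if the arm or the gripper's body presses on something with over 40 N, if the wrist force passes 120 N, or if a joint passes its speed limit or range.

## Working session

There is one attempt and no reset: what is moved stays moved. The work goes in short steps, each a Python script; the robot and the scene stay as the last script left them, time stands still between calls to the robot, and variables do not carry over. Pictures are saved under pics/ and viewed, at most 10 in all, crops included, and the job is handed in when it is done.

```bash
mkdir -p pics
python3 - <<'E'
from rig import *
import cv2
for n in ("scene","top"):
    im=snapshot(n); cv2.imwrite(f"pics/{n}0.png",im[:,:,::-1])
    m=camera_model(n); print(n,m["intrinsics"],m["extrinsics"])
print(get_time(),get_opening())
E
```

```text
scene [[478.45763786   0.         321.89351862]
 [  0.         478.45763786 194.55463935]
 [  0.           0.           1.        ]] [[-6.28830374e-01 -3.27934165e-01  7.05004641e-01 -5.10375359e+02]
 [-7.77541103e-01  2.63486025e-01 -5.70968430e-01  1.11015138e+03]
 [ 1.48118465e-03 -9.07212378e-01 -4.20670308e-01  6.57997276e+02]
 [ 0.00000000e+00  0.00000000e+00  0.00000000e+00  1.00000000e+00]]
top [[416.26685406   0.         316.79443548]
 [  0.         416.26685406 196.6955061 ]
 [  0.           0.           1.        ]] [[ 1.24365833e-03 -9.90578449e-01  1.36940828e-01  3.47275007e+02]
 [-9.99958233e-01  8.05356919e-06  9.13959772e-03  2.78726280e+02]
 [-9.05459139e-03 -1.36946475e-01 -9.90537065e-01  1.16656329e+03]
 [ 0.00000000e+00  0.00000000e+00  0.00000000e+00  1.00000000e+00]]
0.1 85.37482675530602
```

View pics/top0.png

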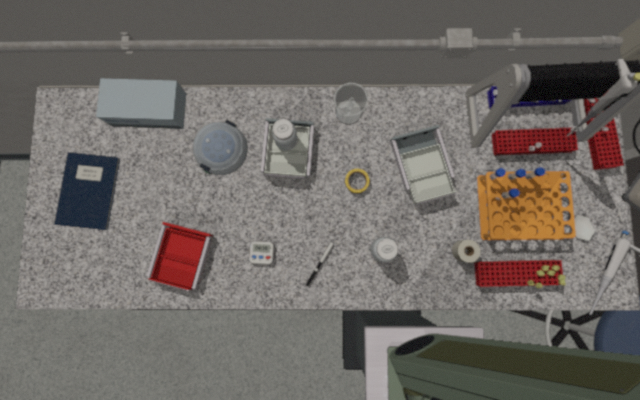

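View pics/scene0.png

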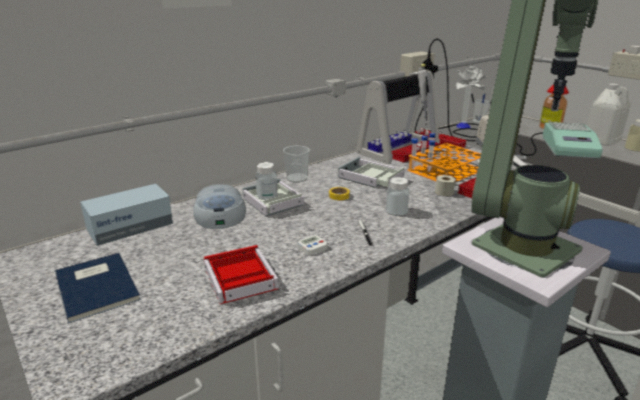

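The top view shows three tray-shaped things: a grey one with the bottle at (288,150), a grey empty one part-way out at (424,167), and a red one at (180,257). The red one is the look-alike. The first is dock_a and the second dock_b. I'll confirm with an enlarged crop that has a pixel grid.

```bash
cat > h.py <<'E'
import numpy as np, cv2
def ray(m,u,v,z):
    K,T=m["intrinsics"],m["extrinsics"]
    d=T[:3,:3]@np.linalg.solve(K,[u,v,1]); o=T[:3,3]
    return o+d*(z-o[2])/d[2]
E
python3 - <<'E'
from rig import *
import cv2
from h import *
im=cv2.imread("pics/top0.png")
c=np.hstack([cv2.resize(im[108:218,x:x+78],None,fx=5,fy=5,interpolation=cv2.INTER_CUBIC) for x in (250,385)])
for x in range(0,c.shape[1],50): cv2.line(c,(x,0),(x,6),(0,0,255),1)
for y in range(0,c.shape[0],50): cv2.line(c,(0,y),(6,y),(0,0,255),1)
cv2.imwrite("pics/crop1.png",c)
m=camera_model("top")
for n,u,v,z in [("A",288,150,35),("B",424,167,35),("tape",358,181,19),("spare",386,250,50),("film",469,251,51),("beaker",350,103,50),("bcap",284,128,120),("orange",480,210,50)]: print(n,ray(m,u,v,z).round())
E
```

```text
A [635. 370.  35.]
B [587.  -7.  35.]
tape [550. 174.  19.]
spare [359. 105.  50.]
film [ 356. -114.   51.]
beaker [766. 197.  50.]
bcap [672. 374. 120.]
orange [ 466. -149.   50.]
```

View pics/crop1.png

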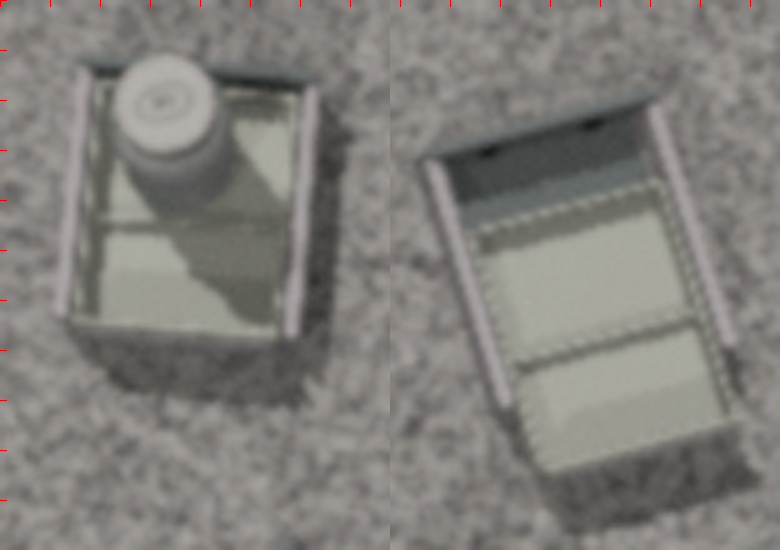

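Confirmed: dock_a (left half of the crop) holds the bottle with its tray home. dock_b (right half) is grey and empty, with its lip from (545,470) to (740,420), out past the rails. Next I'll compute the axes and check where the wrist camera is mounted.

Run:
```python
from rig import *
from h import *
m=camera_model("top")
def P(c,s,z): 
    u,v=c; return ray(m,(u/5+250 if s=='A' else (u-390)/5+385)-.4,v/5+108-.4,z)[:2]
R={'A':[(83,68),(62,318),(313,85),(292,335)],'B':[(430,160),(505,405),(655,102),(732,345)]}
for s,(a,b,c,d) in R.items():
    a,b,c,d=[P(q,s,35) for q in (a,b,c,d)]
    ax=(a-b)+(c-d); ax/=np.linalg.norm(ax)
    cen=(a+b+c+d)/4
    print(s,"centre",cen.round(1),"yaw",np.degrees(np.arctan2(ax[1],ax[0])).round(2),"len",np.linalg.norm(a-b).round(1),np.linalg.norm(c-d).round(1),"wid",np.linalg.norm(a-c).round(1),"home lip",(cen-80*ax).round(1))
l=[P(q,'B',48) for q in((545,470),(740,420))]; print("lipB",l,np.mean(l,axis=0))
l=[P(q,'A',48) for q in((68,318),(290,336))]; print("lipA",l,np.mean(l,axis=0))
T=camera_model("wrist")["extrinsics"]; Rt=get_tool_rot()
print("cam in tool",Rt.T@(T[:3,3]-get_tcp_pos()),Rt.round(2).tolist())
```

```text
A centre [641.8 372.3] yaw -4.05 len 143.7 143.4 wid 130.1 home lip [562.  377.9]
B centre [612.1  -4.4] yaw 15.13 len 143.6 143.2 wid 130.9 home lip [534.9 -25.2]
lipB [array([488.53253598,  21.99383479]), array([515.84828839, -84.29226826])] [502.19041219 -31.14921673]
lipA [array([572.41858715, 435.94795702]), array([562.33019468, 314.25385693])] [567.37439091 375.10090697]
cam in tool [  79.23558459    0.58735892 -135.44752233] [[0.91, 0.42, -0.0], [0.42, -0.91, 0.0], [0.0, -0.0, -1.0]]
```

```bash
cat >> h.py <<'E'
def down(yaw_deg): # tool x at this world yaw, pointing down
    a=np.radians(yaw_deg); x=np.array([np.cos(a),np.sin(a),0]); z=np.array([0,0,-1.]); 
    return np.column_stack([x,np.cross(z,x),z])
def fwd(yaw): a=np.radians(yaw); return np.array([np.cos(a),np.sin(a),0])
E
python3 - <<'E'
from rig import *
from h import *
grasp()
y=15.; f=fwd(y); R=down(y+180)
lip=np.array([501,-32,0.]); home=np.array([534.9,-25.2,0])
s=lip-60*f
move_pose(s+[0,0,240],R); print(get_joint_pos(),get_time())
move_l(s+[0,0,36]); f0=get_ft_force()
print(move_l(home-15*f+8*f+[0,0,36],vel=50,f_stop=15),get_tcp_pos(),(get_ft_force()-f0).round(1),(get_tcp_pos()-home)@f)
wait(.3)
print(get_tcp_pos(),(get_ft_force()-f0).round(1))
cv2.imwrite("pics/top1.png",cv2.resize(snapshot("top")[100:220,240:480,::-1],None,fx=3,fy=3)); print(get_time())
E
```

```text
[-7.64968169e+00  6.55622059e+00  1.05187529e+02 -1.51791099e-02
  6.82411577e+01 -1.12581619e+02] 2.7333
True [521.95122876 -27.96506699  35.25565794] [ 1.1 -0.4  0.4] -13.223204560606066
[520.36287883 -27.72275899  34.65720783] [ 0.5 -0.   0.3]
6.15
```

View pics/top1.png

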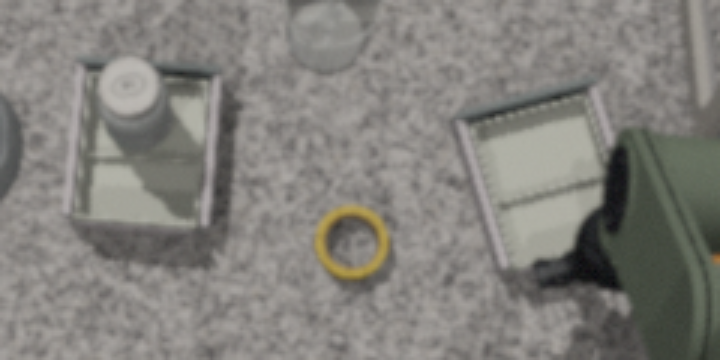

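The empty tray looks home: its lip is level with the rail ends around (530,270). I'll give it one confirming push, back off, then take a close wrist view of each lip.

Run:
```python
from rig import *
from h import *
import json
f=fwd(15.); home=np.array([534.9,-25.2,0])
p=home+[0,0,36]
print(move_l(p-3*f,vel=25,f_stop=25),(get_tcp_pos()-home)@f)
wait(.3); print((get_tcp_pos()-home)@f)
move_l(home-60*f+[0,0,36]); move_l(home-60*f+[0,0,240],vel=300)
M=[]; ims=[]
def look():
    wait(.2)
    m=camera_model("wrist"); i=snapshot("wrist")[:,:,::-1]; ims.append(i); M.append({k:np.array(m[k]).tolist() for k in("intrinsics","extrinsics")})
move_pose(home+60*f+[0,0,240],down(195)); look()
a=np.array([565,376,0.]); f=fwd(-4.3)
move_pose(a+50*f+[0,0,240],down(175.7)); look()
json.dump(M,open("M.json","w"))
for k,i in enumerate(ims): cv2.imwrite(f"pics/w{k}.png",i)
print(get_time(),np.array(M[1]["extrinsics"]).round(2).tolist())
```

```text
True -13.229387062290922
-13.535970657392033
10.6917 [[0.08, 0.95, 0.31, 536.23], [1.0, -0.07, -0.02, 376.51], [-0.0, 0.31, -0.95, 375.7], [0.0, 0.0, 0.0, 1.0]]
```

View pics/w0.png

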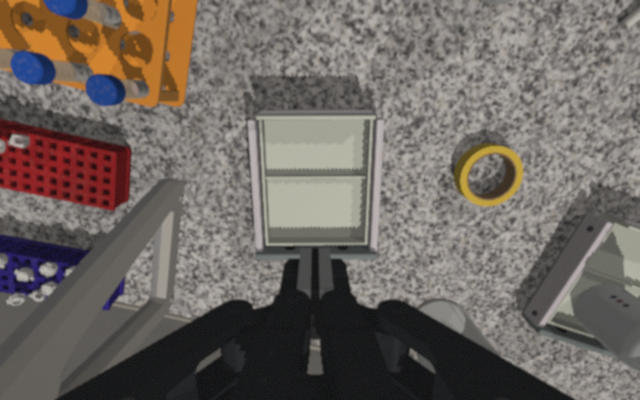

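View pics/w1.png

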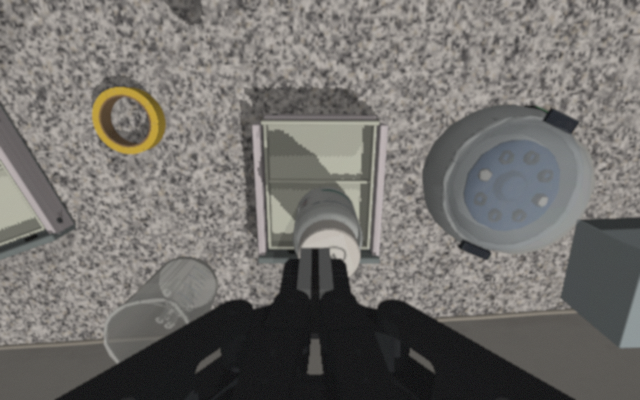

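w0 shows tray B fully home, its lip from (255,114) to (376,113) level with the rail ends. w1 shows tray A home with its lip's top edge from (262,118) to (381,118), the pocket behind it empty down to the divider at row 182, and the bottle behind that.

Run:
```python
from h import *
import json
M=json.load(open("M.json"))
m=[{k:np.array(v) for k,v in q.items()} for q in M]
a,b=ray(m[1],262,119,48),ray(m[1],381,119,48); d=a-b
print(a,b,(a+b)/2,np.degrees(np.arctan2(d[1],d[0])),"div",ray(m[1],316,182,25))
a,b=ray(m[0],255,115,48),ray(m[0],376,114,48);print((a+b)/2)
```

```text
[558.99602382 324.34963094  48.        ] [567.70185407 437.29089536  48.        ] [563.34893895 380.82026315  48.        ] -94.40780355418792 div [631.03989894 370.51302649  25.        ]
[536.44092446 -24.67285051  48.        ]
```

Run:
```python
from rig import *
from h import *
from scipy.spatial.transform import Rotation as Ro
lip=np.array([563.2,379.8,0]); yaw=-4.4; f=fwd(yaw); left=np.cross([0,0,1],f)
R=Ro.from_rotvec(-np.radians(10)*left).as_matrix()@down(yaw+180)
print(R[:,2]@f)   # want > 0: tip forward (+dock x), body leaning to -x
assert R[:,2]@f>0
T=lambda d,z: lip+d*f+np.array([0,0,z])-8*R[:,2]
move_pose(T(24,200),R)
move_l(T(24,60),vel=150); print("a",move_l(T(24,28),vel=50,f_stop=8),get_tcp_pos(),get_time())
f0=get_ft_force()
print("pull",move_l(T(-55,28),vel=30,f_stop=20),((get_tcp_pos()+8*R[:,2]-lip)@f),(get_ft_force()-f0).round(1))
print("end",move_l(T(-72,28),vel=15,f_stop=25),((get_tcp_pos()+8*R[:,2]-lip)@f),(get_ft_force()-f0).round(1))
cv2.imwrite("pics/top2.png",cv2.resize(snapshot("top")[100:220,240:480,::-1],None,fx=3,fy=3)); print(get_time())
```

```text
0.17364817766693033
a False [585.92475195 378.18718781  35.96288217] 12.95
pull False -54.903903215679485 [2.2 1.3 0.3]
end True -60.13269461667028 [3.4 0.5 0.2]
16.5167
```

View pics/top2.png

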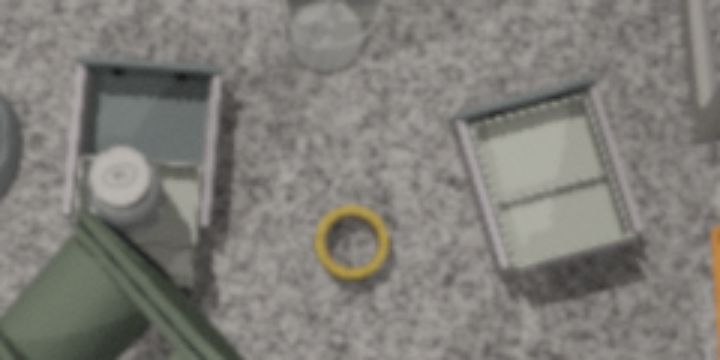

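Tray A is drawn out to a hard stop: the tip halted at -60 mm where I expected about -62. The bottle is standing at (122,180). I'll back off, lift clear and check.

Run:
```python
from rig import *
from h import *
f=fwd(-4.4); p=get_tcp_pos()
move_l(p+7*f,vel=40); q=get_tcp_pos(); q=p+7*f
move_l(q+[0,0,30],vel=60); move_l(q+[0,0,200],vel=150)
move_pose(q+[-60,-150,220],down(120)); wait(.3)
im=snapshot("top")[:,:,::-1]
cv2.imwrite("pics/top3.png",cv2.resize(im[100:300,200:500],None,fx=2.6,fy=2.6)); print(get_time(),get_ft_force().round(1))
```

```text
19.8083 [0.1 0.  0. ]
```

View pics/top3.png

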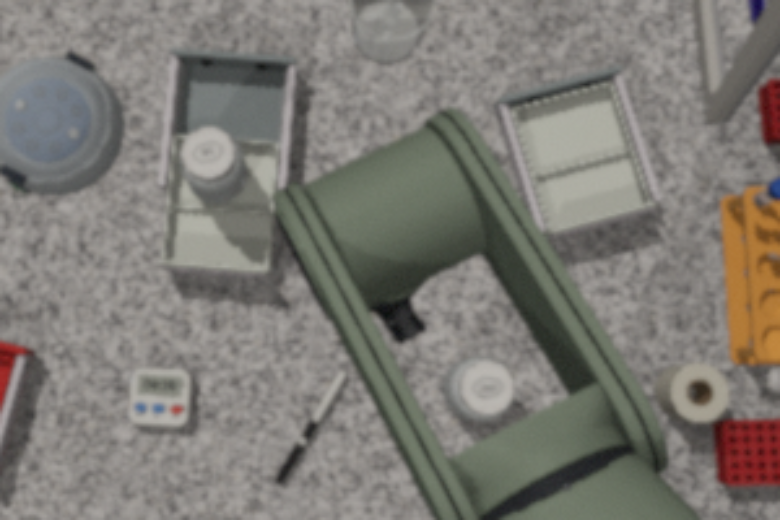

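The tray is out with its lip at (168,264) to (268,271), the bottle stands upright at (212,160), and tray B is home. One quick numeric check of the lip, then I'll hand in.

Run:
```python
from rig import *
from h import *
m=camera_model("top")
p=ray(m,218/2.6+200-.3,267.5/2.6+100-.3,48); d=(np.array([565.5,378,48])-p)@fwd(-4.4)
print(p,d)
if d>72: print(sign_off())
```

```text
[485.80788578 379.11644949  48.        ] 79.54289473620331
the job is handed in; nothing more can be done
None
```

The job is handed in, with no verdict returned: the empty tray was pushed home first, then the bottle's tray was drawn to its stop (about 80 mm out by the overhead camera), with the bottle standing in it and the arm clear.

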